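# Clamp a rubber stopper in the boring vice

## Task

Get the rubber stopper ready for boring out: stand it upright, narrow end down, on the bed of the small vice between its open jaws, then fit the key fully home on the square end of the vice's spindle and turn it clockwise until the jaw grips the stopper firmly. Then lift the key off and put it back on its stand, square on the post and fully down, leaving the stopper clamped and the other loose things on the bench where they were.

Things in the scene. Friction and masses are not known exactly. Their poses are not given: they have to be found in the camera images.
- stopper: Tapered reddish rubber stopper, 33 mm diameter at the top and 27 at the bottom, 27 mm high, a small hole in its top. It starts upright, narrow end down, on the bench. Origin at the centre of its underside, z up through the stopper.
- vice: Small grey vice fixed to the bench: plate 76 x 172 mm, 12 mm thick (y -116 to +56 mm), fixed V jaw near its +y end, sliding jaw, and upright spindle near its -y end. Origin on the bench under vice_seat; y along the jaw's travel towards the V jaw, z up. Jaws 26 mm wide, tops 26 mm above the bench; block behind the V jaw 36 mm wide, 30 high; jaw guide (y -47 to -33) 36 mm wide, 34 high.
- vice_seat (a point): Point on top of the base plate, 12 mm above the bench, where the centre of the stopper's underside belongs; axes as the vice. Here the stopper has about 4 mm clearance to the V jaw and at least as much to the open sliding jaw, which in closing pushes it 4 mm towards +y into the V.
- vice_jaw: The sliding steel jaw; it moves along the vice's +y to grip, and is driven only by the cam on the spindle (it follows the spindle's angle).
- spindle (a joint): Angle of the spindle (rad): grows clockwise as seen from above, closing the jaw; starts open between -0.6 and -0.15, touches the stopper at about 0.75 and can go to 1.2. It is stiff (0.2 N m) and stays where it is left.
- spindle_seat (a point): Point on the spindle's axis, 76 mm from vice_seat towards the vice's -y, on top of the round collar, 34 mm above the bench, where the key's underside rests when home. The square above it is 16 mm across flats, 24 mm long with a 3 mm chamfer (top 58 mm above the bench). Turns with the spindle: x and y are square to the flats, z up.
- key: Key, 60 mm high, standing upright: steel hub 31 x 31 mm, 0 to 34 mm high, with a blind square socket in its underside (17.5 mm across flats, 28 deep, chamfered mouth); on it a grey flat bar handle with round ends 84 mm long (along x), 13 thick (along y), from 34 to 60 mm. Origin at the centre of the underside, z up; socket flats square to x and y. Starts on its stand, at any yaw.
- stand_seat (a point): Centre of the top of the key stand's base, 12 mm above the bench, where the key's underside rests. The stand is a steel disc 68 mm in diameter fixed to the bench with a round post, 13 mm in diameter and 22 mm high, that goes into the key's socket; z up.
- beaker: Clear plastic beaker 55 mm in diameter and 70 mm high; a bystander, not to be moved.
- blue_cap: Blue screw cap 48 mm in diameter and 22 mm high; a bystander, not to be moved.
- tweezers: Steel forceps, 135 mm long; a bystander, not to be moved.
- marker: Marker pen, 135 mm long; a bystander, not to be moved.
- scoop_spatula: Thin steel spatula, 179 mm long; a bystander, not to be moved.
There are look-alikes about, which are no part of the job. Leave any yellow look-alike of the vice alone.

How it is judged:
On the way, in this order (a step that is already met when the one before it is completed fails the run):
1. the stopper stands upright on the vice's bed between the jaws, let go (horizontal distance between stopper and vice_seat below 0.009 m and z of stopper in the frame of vice_seat below 0.002 m and angle between stopper's own z axis and vertical below 0.1 rad and contact force between the fingers and stopper below 0.1 N), for 0.2 s.
2. the key is fully home on the spindle's square (horizontal distance between key and spindle_seat below 0.003 m and z of key in the frame of spindle_seat below 0.0025 m and angle between key's own z axis and vertical below 0.1 rad), for 0.2 s.
3. turned with the key, the jaw grips the stopper firmly (contact force between vice_jaw and stopper above 5 N and horizontal distance between key and spindle_seat below 0.004 m and z of key in the frame of spindle_seat below 0.008 m), for 0.2 s.
At the end, for the whole second after the job is handed in: The stopper stands upright (within 0.1 rad) on the vice's bed, within 9 mm of vice_seat and lifted by less than 3 mm, gripped by the sliding jaw with more than 3 N; the key stands at rest on its stand, within 5 mm of the post's axis, upright within 0.08 rad and down on the base within 3 mm (contact force between vice_jaw and stopper above 3 N and horizontal distance between stopper and vice_seat below 0.009 m and z of stopper in the frame of vice_seat below 0.003 m and angle between stopper's own z axis and vertical below 0.1 rad and horizontal distance between key and stand_seat below 0.005 m and z of key in the frame of stand_seat below 0.003 m and angle between key's own z axis and vertical below 0.08 rad and linear speed of each of key, stopper below 0.02 m/s); the robot touches nothing.
It fails at once if a loose bystander (beaker, blue cap, forceps, marker or spatula) is moved more than 30 mm (distance of any of beaker, blue_cap, tweezers, marker, scoop_spatula from where it was at the start of the episode above 0.03 m).
It also fails if it takes over 64 s, if anything falls off the work surface, if the arm or the gripper's body presses on something with over 40 N, if the wrist force passes 120 N, or if a joint passes its speed limit or range.

## Robot

A 6-joint arm with a two-finger parallel gripper is mounted at the origin on a cart in front of the work surface, level with it; the furniture and walls round the work are solid. World frame = base frame: x ahead of the robot, y to its left, z up, the work surface at z = 0. Lengths are in m, angles in rad, forces in N, time in s.
With the tool pointing down it reaches from about 0.275 to 0.875 m from the base axis. Payload 12.5 kg.
Tool frame: the origin (TCP) lies on the centre line of the jaws, within the pads' length; the fingertips stand r.finger_overhang ahead of it and the grasp point (between the pads) lies 3 mm ahead of it (r.finger_overhang is the distance from the TCP to the fingertips, in m); z points along the fingers, y is the direction in which the jaws open and shut (so a half turn about z gives the same grasp; the last joint's range is limited). The gripper opens to 85 mm and grips with 20 to 120 N. Pads are 22 mm wide; open, the fingers measure 114 mm over their backs; the gripper's body (76 mm by 85 mm) begins 54 mm behind the grasp point. The pads swing forward as they close: fully open they stand 13 mm farther back than shut.
Start: joints at [1.238, 0.351, 1.652, -0, 1.139, -0.085], TCP at [0.135, 0.533, 0.253] pointing down, gripper open.
Joint ranges: [-2.75, 2.75], [-0.79, 2.1], [0.01, 2.65], [-1.57, 4.71], [0.07, 3.14], [-2.87, 2.87]. Speed limits (rad/s): [2.22, 2.22, 2.79, 3.14, 3.14, 3.14].

## Interface

Orientations are given as a unit quaternion [x, y, z, w].
In Python, from cell import r, optics gives the robot as it stands. The module is installed in compiled form; this text tells all that it offers. Calls block until the motion is done:
- r.move_to(position, orientation): joint-space move of the TCP to a pose.
- r.move_linear(position, rot=None, vel=0.15): straight line of the TCP; rot=None keeps the orientation; vel is the mean speed in m/s.
- r.set_joints(angles): joint-space move.
- r.set_gripper(opening, squeeze=None): opening from 0.0 (shut) to 1.0 (fully open); squeeze is the grip in N (None keeps the last); returns when the fingers have stopped.
- r.sleep(seconds).
- r.inverse_kinematics(position, orientation): joint angles nearest the present ones, or None.
- optics.get_image(name): name is "scene" or "top"; returns a dict with "pixels" (384x512x3 uint8, red, green, blue), "depth" (384x512 float32, m along the optical axis (not along the pixel's ray), 0 where there is no reading), "fx", "fy", "cx", "cy" (pixels), "camera_from_world" (4x4, takes a point from world to camera coordinates). Camera axes: x right, y down, z forward; pixel columns grow to the right and rows downward; lengths in m; the calibration is good to about 2 mm. A picture is of the moment at which its call begins.
A pose or a line that the arm cannot do raises r.PlanningError and nothing moves.
- r.hand_in(): hands the job in, once; it reports no verdict.
Readings, each from a call of its own:
- r.current_t(): time.
- r.current_q(): joint angles.
- r.current_qvel(): joint speeds.
- r.current_effort(): joint torques, N m.
- r.current_tool_pos(): TCP position.
- r.current_ee_rot(): TCP orientation.
- r.current_contact_force(): force on the tool from outside, world axes, zero at the start.
- r.current_torque(): the same for the moment, N m.
- r.current_opening(): opening from 0.0 (shut) to 1.0 (fully open).
Only numpy, scipy, OpenCV 4.12 (cv2) and the standard library are available. Lean on these libraries where they do the work, as an engineer would, in place of code of your own. Each camera call takes 0.05 s, during which the arm holds its last target. There are 200 camera calls.

## Working session

There is one attempt and no reset: what is moved stays moved. The work goes in short steps, each a Python script; the robot and the scene stay as the last script left them, time stands still between calls to the robot, and variables do not carry over. Pictures are saved under pics/ and viewed, about 8 in all and at most 12, crops included, and the job is handed in when it is done.

```bash
mkdir -p pics; ls
python3 - <<'E'
from cell import r, optics
import cv2, numpy as np
for n in ("scene","top"):
    d=optics.get_image(n); np.savez(f"{n}0.npz",**d)
    cv2.imwrite(f"pics/{n}0.png",d["pixels"][:,:,::-1])
    print(n,d["fx"],d["cx"],d["cy"],np.round(d["camera_from_world"],3).tolist())
print(r.current_t(), r.finger_overhang, r.current_ee_rot(), r.current_opening())
E
```

```text
pics
scene 476.72042188724055 253.60365647584345 196.5556723852977 [[0.664, -0.748, 0.015, -0.266], [-0.295, -0.28, -0.914, 0.248], [0.688, 0.602, -0.406, 1.002], [0.0, 0.0, 0.0, 1.0]]
top 463.4949735469371 256.0921001135671 191.1699779939352 [[0.026, -0.999, 0.018, 0.086], [-0.985, -0.029, -0.169, 0.508], [0.17, -0.014, -0.985, 1.282], [0.0, 0.0, 0.0, 1.0]]
0.1 0.022 [ 1.23607344e-01  9.92331075e-01 -4.97448411e-04 -1.18551652e-04] 1.00048615583716
```

View pics/scene0.png

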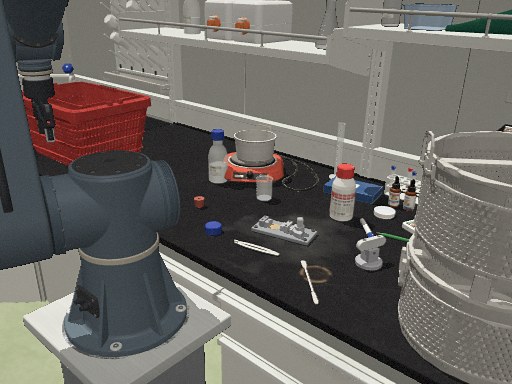

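View pics/top0.png

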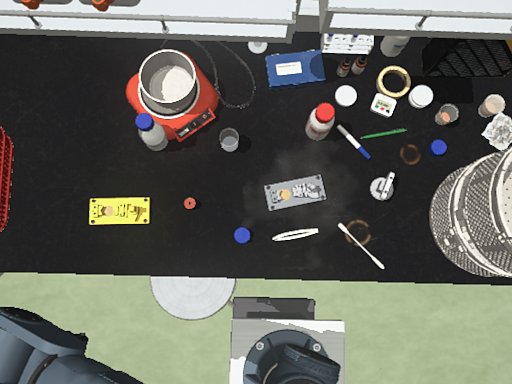

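In the top view, the reddish stopper is at (190,203), the grey vice at (295,192), the yellow look-alike vice at (120,211), and the key on its stand at (383,187). Possible mix-ups are the yellow vice (120,211), the red bottle cap (322,110), the blue caps (242,235) and (438,147), and the brown vials (345,65). I choose the stopper, grey vice and key above, and check them in one close composite crop.

```bash
cat > h.py <<'E'
import numpy as np, cv2
def ray(d,u,v,z):
    "pixel -> world point on the plane of height z"
    T=np.array(d["camera_from_world"]); R=T[:3,:3]; c=-R.T@T[:3,3]
    w=R.T@np.array([(u-d["cx"])/d["fx"],(v-d["cy"])/d["fy"],1.])
    return c+w*(z-c[2])/w[2]
def proj(d,p):
    T=np.array(d["camera_from_world"]); q=T[:3,:3]@np.asarray(p)+T[:3,3]
    return np.array([d["cx"]+d["fx"]*q[0]/q[2], d["cy"]+d["fy"]*q[1]/q[2]])
def cloud(d):
    T=np.array(d["camera_from_world"]); h,w=d["depth"].shape; u,v=np.meshgrid(np.arange(w),np.arange(h)); z=d["depth"]
    P=np.stack([(u-d["cx"])/d["fx"]*z,(v-d["cy"])/d["fy"]*z,z],-1)
    return (P-T[:3,3])@T[:3,:3]
def crop(d,x,y,w,h,s): return cv2.resize(d["pixels"][y:y+h,x:x+w,::-1],None,fx=s,fy=s,interpolation=cv2.INTER_CUBIC)
E
python3 - <<'E'
from h import *
t=dict(np.load("top0.npz")); s=dict(np.load("scene0.npz"))
a=np.hstack([crop(t,257,165,80,56,5),crop(t,350,160,80,56,5)])
b=np.hstack([crop(s,245,205,80,56,5),crop(s,340,215,80,56,5)])
cv2.imwrite("pics/c0.png",np.vstack([a,b]))
P=cloud(t)
for n,(u,v) in dict(stop=(190,203),key=(387,182),stand=(379,192),vice=(295,192),bench=(220,203)).items(): print(n,P[v,u].round(4), t["depth"][v,u])
m=P[160:225,257:337]; 
np.set_printoptions(linewidth=250)
print((P[168:216:2,260:330:2,2]*1000).round().astype(int))
print((P[170:204:1,366:402:1,2]*1000).round().astype(int))
E
```

```text
stop [0.4698 0.2903 0.0127] 1.344818
key [ 0.5369 -0.2677  0.0717] 1.3056929
stand [ 0.5172 -0.2597  0.0182] 1.3549769
vice [ 0.5083 -0.0128  0.0287] 1.3397868
bench [4.741e-01 2.042e-01 2.000e-04] 1.3590926
[[  -4   -3   -5    5    3    1 1347    2   -1    1   -2    0    0    1   -4    3   -1    3   -1   -6   -2   -1    6    4    3    8    0    3   -1    2   -2    3   -1    2    0]
 [   4   -5    1    2    2   -3    3   -1    3    1   -5   -1   -2    0   -2   -3   -2   -2   -1   -3    6   -4    0   -2   -1   -1    2    0    0   -2    0    2    0    2    6]
 [   1    0    1   -1   -1    6    1    2   -4    4    2   -2   -2   -2    3    0    1    4    0   -1    0    1   -1    2    2    3    4   -2   -1   -2    1    0   -1   -4    4]
 [   3    2   -3    1    0    0   -3    2   -2   -4    4    2   -1    0    2   -5   -6   -1    1   -1    0    4    3    3    2    3   -5   -1   -1   -3    3    1    6   -1    5]
 [  -1    4   -4    1   -1    1   -1   -1    0    2   -4    1   -3    2    2   -7   -1   -1   -3   -1   -3    2   -4    0   -1    6   10   15    5   18   12   -3    2    4    3]
 [
[... 2836 characters left out ...]
  0    2]
 [  -2    2    3    2    2   11   10    8    1    3    3    2   -2    1   -2    5    2    0    1    1    0   -1    0   -1    1   -4    2    1    0    1   -2   -4    1    2    0]
 [   4   -4   -4    4    0    2   -1    1    6   -4    2    4    3    2    0    0    1    0   -7   -3    1    0   -4   -2    1   -3    3    2    0   -4   -2    3    2    1    0]
 [   2    1   -2   -2   -6    1    3    4   -2   -1   -3    3    1    1    0    0   -4    3   -6    3   -2    2    4    0   -4   -1    6    1    5    7   -1    8   -2   -3   -3]]
[[-1 -1  6 ... -3 -1  2]
 [ 1  5 -2 ... -1 -1  5]
 [ 2  0 -2 ...  4 -1 -5]
 ...
 [ 3 -4  1 ...  0 -3  8]
 [ 6  1  0 ... -5  0  0]
 [-4  0  2 ... -6  1  1]]
```

View pics/c0.png

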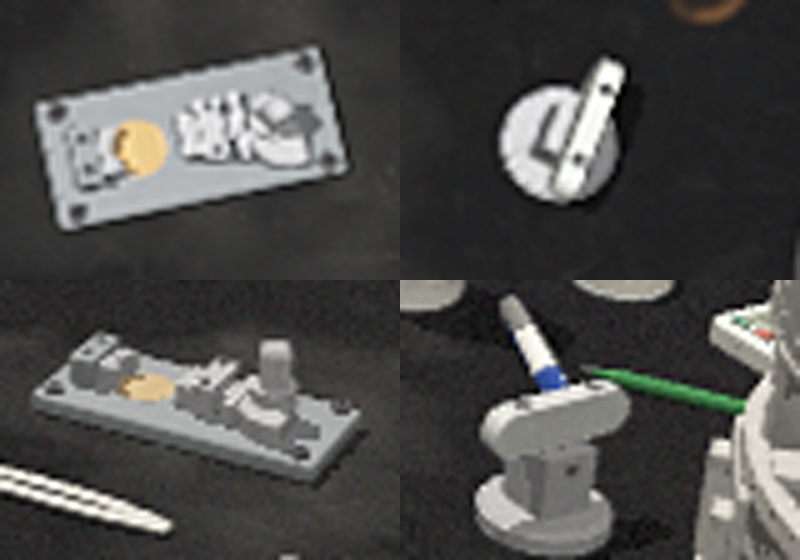

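```bash
cat > m.py <<'E'
from h import *
def rect(d,mask,z):
    "min-area rectangle (world xy) of a pixel mask taken at height z"
    n,l,st,c=cv2.connectedComponentsWithStats(mask.astype(np.uint8)); k=1+np.argmax(st[1:,4])
    v,u=np.nonzero(l==k); p=np.array([ray(d,a,b,z)[:2] for a,b in zip(u,v)])
    (x,y),(w,h),a=cv2.minAreaRect((p*1e3).astype(np.float32))
    if w<h: w,h,a=h,w,a+90
    return np.array([x,y]).round(1),round(w,1),round(h,1),round((a+90)%180-90,1),len(u),p.mean(0).round(4)
def roi(m,x0,y0,x1,y1):
    o=np.zeros_like(m); o[y0:y1,x0:x1]=m[y0:y1,x0:x1]; return o
E
python3 - <<'E'
from m import *
t=dict(np.load("top0.npz")); s=dict(np.load("scene0.npz"))
for nm,d,R in (("top",t,dict(st=(178,190,203,216),v=(255,165,335,220),k=(365,165,402,207),sp=(305,175,325,200))),
               ("scene",s,dict(st=(188,190,212,212),v=(245,208,325,250),k=(350,225,395,275),sp=(290,210,312,240)))):
    P=cloud(d); z=cv2.medianBlur(P[:,:,2].astype(np.float32),3); hsv=cv2.cvtColor(d["pixels"],cv2.COLOR_RGB2HSV)
    red=((hsv[:,:,0]<10)|(hsv[:,:,0]>170))&(hsv[:,:,1]>90)&(hsv[:,:,2]>50)
    org=(hsv[:,:,0]>10)&(hsv[:,:,0]<30)&(hsv[:,:,1]>60)&(hsv[:,:,2]>120)
    g=hsv[:,:,2]
    print(nm,"red@27",rect(d,roi(red,*R["st"]),.027))
    print(" orange@12",rect(d,roi(org,*R["v"]),.012))
    print(" plate bright@12",rect(d,roi((g>75),*R["v"]),.012)," depth",rect(d,roi((z>.007)&(z<.1),*R["v"]),.012))
    print(" handle@72",rect(d,roi((z>.056)&(z<.1),*R["k"]),.072))
    print(" sq@58",rect(d,roi((z>.046)&(z<.1),*R["sp"]),.058))
    print(" stand@12",rect(d,roi((g>75)&(z<.03),*R["k"]),.012))
    m=roi((z>.056)&(z<.1),*R["k"]); print(" handle pts mean",P[m].mean(0))
    m=roi((z>.05)&(z<.1),*R["sp"]); print(" sq pts mean",P[m].mean(0),m.sum())
a=crop(t,300,175,28,28,14); b=crop(s,285,210,28,28,14)
cv2.imwrite("pics/c1.png",np.hstack([a,b]))
E
```

```text
top red@27 (array([469.2, 291.3]), 34.4, 31.9, -88.4, 120, array([0.4687, 0.2906]))
 orange@12 (array([504.3,  16.2]), 29.7, 26.4, 1.0, 89, array([0.5041, 0.0161]))
 plate bright@12 (array([511.2, -13.3]), 173.7, 78.0, -76.6, 1534, array([ 0.511 , -0.0133]))  depth (array([509.8, -14.9]), 171.3, 76.1, -76.8, 1489, array([ 0.5095, -0.0147]))
 handle@72 (array([ 526.7, -268.2]), 83.7, 16.0, -22.4, 162, array([ 0.5263, -0.2679]))
 sq@58 (array([519.3, -58.5]), 16.9, 15.3, -61.8, 35, array([ 0.5193, -0.0584]))
 stand@12 (array([ 535.3, -256.8]), 74.8, 43.4, -12.7, 201, array([ 0.5324, -0.2537]))
 handle pts mean [ 0.52542807 -0.26630787  0.07765116]
 sq pts mean [ 0.52031823 -0.05851328  0.05780648] 31
scene red@27 (array([451.9, 271. ]), 82.4, 31.2, 47.0, 111, array([0.4527, 0.2721]))
 orange@12 (array([506.1,  16.8]), 28.8, 24.6, -46.8, 47, array([0.5054, 0.0174]))
 plate bright@12 (array([532.5, -10.1]), 179.1, 147.3, -76.6, 1067, array([ 0.5117, -0.0185]))  depth (array([532.9,  -9.9]), 174.9, 142.5, -74.3, 988, array([ 0.5122, -0.0178]))
 handle@72 (array([ 514.2, -276. ]), 92.6, 36.7, -23.6, 244, array([ 0.5151, -0.2769]))
 sq@58 (array([511.8, -66. ]), 36.2, 13.6, 36.3, 34, array([ 0.5131, -0.0655]))
 stand@12 (array([ 520.1, -275. ]), 78.8, 66.8, 22.7, 350, array([ 0.518 , -0.2763]))
 handle pts mean [ 0.52440241 -0.27250637  0.06644403]
 sq pts mean [ 0.48454385 -0.08539216  0.0764654 ] 29
```

View pics/c1.png

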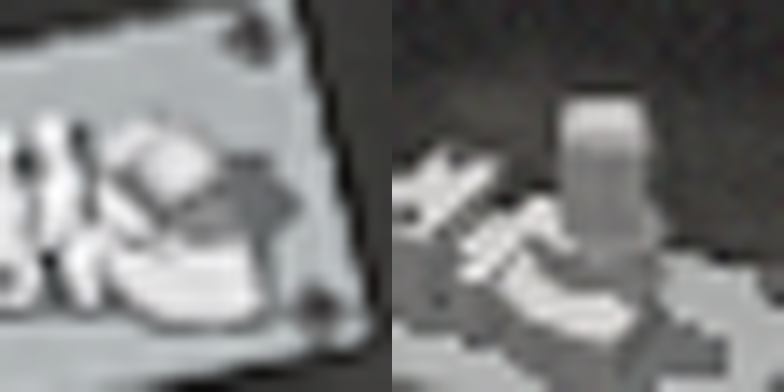

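The crop shows the spindle's square at top-crop (170,160) → pixel (312,186), and the scene view sees it nearly face-on. The vice's +y points at about 103.3°, the seat is near (0.504, 0.016) and the spindle near (0.5205, -0.0585). The stopper is at (0.4695, 0.291). The key's handle is at yaw -22.5° and centre (0.526, -0.269). Now I pick and place the stopper.

```bash
cat > rob.py <<'E'
from m import *
from cell import r, optics
from scipy.spatial.transform import Rotation as Ro
def down(az,flip=False):
    "tool pointing down, jaws closing along azimuth az (deg)"
    a=np.radians(az+180*flip); y=np.array([np.cos(a),np.sin(a),0]); z=np.array([0,0,-1.])
    return Ro.from_matrix(np.column_stack([np.cross(y,z),y,z])).as_quat()
def st(s=""):
    print(s,"t%.2f"%r.current_t(),"p",np.round(r.current_tool_pos(),4),"F",np.round(r.current_contact_force(),1),"T",np.round(r.current_torque(),2),"o%.3f"%r.current_opening())
def snap(n):
    d=optics.get_image(n); return d
E
python3 - <<'E'
from rob import *
for f in (0,1):
    for nm,p,az in (("stop",[.4695,.291,.12],13.3),("seat",[.504,.0158,.12],13.3),("key",[.526,-.269,.12],67.5),("sp",[.5205,-.0585,.15],121.5),("sp2",[.5205,-.0585,.15],40)):
        q=r.inverse_kinematics(np.array(p),down(az,f)); print(f,nm,None if q is None else np.round(q,2))
q=down(13.3, abs((r.inverse_kinematics(np.array([.4695,.291,.12]),down(13.3))or [9]*6)[5])>1.7) if 0 else None
E
```

```text
0 stop [ 0.47  0.53  1.75 -0.    0.86  0.24]
0 seat [-0.06  0.46  1.88 -0.    0.8  -0.29]
0 key [-0.55  0.59  1.65 -0.    0.91 -1.73]
0 sp [-0.2   0.44  1.81 -0.    0.89 -2.32]
0 sp2 [-0.2   0.44  1.81 -0.    0.89 -0.9 ]
1 stop None
1 seat [-0.06  0.46  1.88 -0.    0.8   2.85]
1 key [-0.55  0.59  1.65 -0.    0.91  1.41]
1 sp [-0.2   0.44  1.81 -0.    0.89  0.82]
1 sp2 [-0.2   0.44  1.81 -0.    0.89  2.24]
```

Run:
```python
from rob import *
q=down(13.3)
r.set_gripper(0.7,30)
r.move_to([.4695,.291,.10],q)
r.move_linear([.4695,.291,.034]); st("down")
r.set_gripper(0.0,30); st("grip")
r.move_linear([.4695,.291,.10]); st("lift")
r.move_to([.5042,.0158,.10],q)
r.move_linear([.5042,.0158,.060],vel=.1); st("above")
t=snap("top"); s=snap("scene")
cv2.imwrite("pics/c2.png",np.hstack([crop(t,257,155,80,80,5),crop(s,240,180,80,80,5)]))
```

```text
down t2.69 p [0.4697 0.2914 0.0345] F [ 0.4 -0.2 -0.1] T [-0.01  0.05 -0.03] o0.697
grip t3.07 p [0.47   0.2913 0.0352] F [-1.4 -0.7  6.9] T [-0.06  0.25 -0.02] o0.355
lift t3.66 p [0.4692 0.2908 0.0996] F [ 0.4 -0.4 -1. ] T [-0.03  0.01 -0.08] o0.357
above t5.28 p [0.5043 0.0162 0.0601] F [ 0.3 -0.  -0.4] T [0.03 0.01 0.05] o0.355
```

View pics/c2.png

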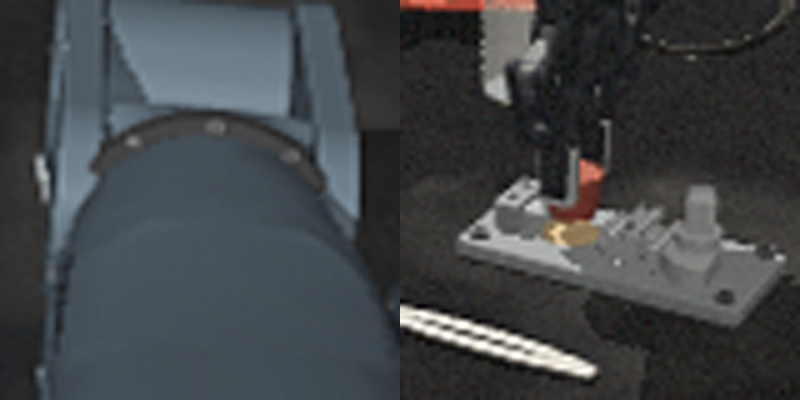

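Scene crop: the stopper is upright in the fingers over the orange bed disc, its base near scene pixel (275,222). Now I lower and release it, then check its position.

Run:
```python
from rob import *
s=dict(np.load("scene0.npz")); print("expected px",proj(s,[.5042,.0158,.026]))
r.move_linear([.5042,.0158,.049],vel=.08); st()
for z in (.047,.046,.045):
    r.move_linear([.5042,.0158,z],vel=.03); st()
    if abs(r.current_contact_force()[2])>6: break
r.set_gripper(0.52); st("rel")
r.move_linear([.5042,.0158,.12],vel=.15)
r.move_to([.46,-.25,.22],down(67.5,1)); st()
t=snap("top"); s=snap("scene"); np.savez("top1.npz",**t); np.savez("scene1.npz",**s)
for nm,d,R in (("top",t,(270,175,305,210)),("scene",s,(255,205,295,245))):
    hsv=cv2.cvtColor(d["pixels"],cv2.COLOR_RGB2HSV)
    red=((hsv[:,:,0]<10)|(hsv[:,:,0]>170))&(hsv[:,:,1]>90)&(hsv[:,:,2]>50)
    print(nm,rect(d,roi(red,*R),.039))
cv2.imwrite("pics/c3.png",np.hstack([crop(t,257,155,80,80,5),crop(s,240,180,80,80,5)]))
```

```text
expected px [273.93940853 221.91792711]
 t5.67 p [0.504  0.0158 0.0489] F [-0.5 -1.  -0.3] T [-0.02 -0.03 -0.06] o0.355
 t5.92 p [0.5045 0.0158 0.0473] F [ 0.6 -0.   1.5] T [-0.   -0.05  0.01] o0.355
 t6.17 p [0.5046 0.0158 0.0471] F [-4.6 -0.9 16.5] T [-0.04  0.76 -0.05] o0.351
rel t6.46 p [0.5041 0.0158 0.0459] F [ 0.  -0.2  0.2] T [ 0.01  0.05 -0.02] o0.520
 t8.57 p [ 0.46   -0.2495  0.2194] F [-0.2 -0.1 -0.2] T [-0.07 -0.02  0.01] o0.520
top (array([502.8,  15.4]), 31.7, 29.1, -88.4, 101, array([0.5032, 0.0152]))
scene (array([487.9,   1.3]), 79.8, 31.0, 38.7, 125, array([0.4888, 0.0018]))
```

View pics/c3.png

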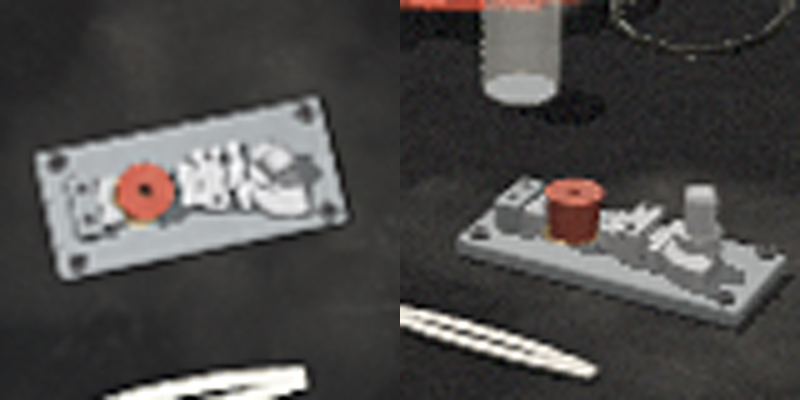

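Stopper upright at about (0.503, 0.015), on the seat and clear of both jaws (top crop (145,190), scene crop (575,215)). Next, the key.

Run:
```python
from rob import *
q=down(67.5,1); x,y=.526,-.2693
r.move_to([x,y,.13],q)
r.move_linear([x,y,.073],vel=.1); st("down")
r.set_gripper(0.0,80); st("grip")
r.move_linear([x,y,.078],vel=.05); st()
r.move_linear([x,y,.16],vel=.1); st("lift")
q=down(121.5,1)
p=[.5205,-.0585,.145]
r.move_to(p,q); st("over")
t=snap("top"); s=snap("scene"); np.savez("top2.npz",**t); np.savez("scene2.npz",**s)
for nm,d,R in (("top",t,(362,165,402,207)),("scene",s,(345,225,400,275))):
    m=roi(cv2.cvtColor(d["pixels"],cv2.COLOR_RGB2HSV)[:,:,2]>75,*R); print(nm,"stand",rect(d,m,.012))
cv2.imwrite("pics/c4.png",np.hstack([crop(t,350,155,60,70,5),crop(s,255,165,80,70,5)]))
```

```text
down t9.92 p [ 0.5263 -0.2695  0.0737] F [ 0.3 -0.5  0.1] T [ 0.03 -0.03  0.02] o0.525
grip t10.31 p [ 0.5263 -0.2694  0.0737] F [-0.8  0.2  7.6] T [ 0.07  0.25 -0.03] o0.135
 t10.56 p [ 0.526  -0.2693  0.0782] F [-0.7 -0.3 -1.7] T [0.05 0.04 0.03] o0.130
lift t11.53 p [ 0.5257 -0.2691  0.1593] F [ 0.6 -0.8 -1.7] T [ 0.06 -0.03 -0.03] o0.131
over t12.38 p [ 0.5208 -0.0592  0.145 ] F [-0.2 -0.2 -2.5] T [-0.05  0.01 -0.01] o0.128
top stand (array([ 528.4, -268.4]), 66.8, 65.7, -44.6, 412, array([ 0.5292, -0.2689]))
scene stand (array([ 526.1, -271.2]), 85.5, 68.5, 42.9, 384, array([ 0.5224, -0.275 ]))
```

View pics/c4.png

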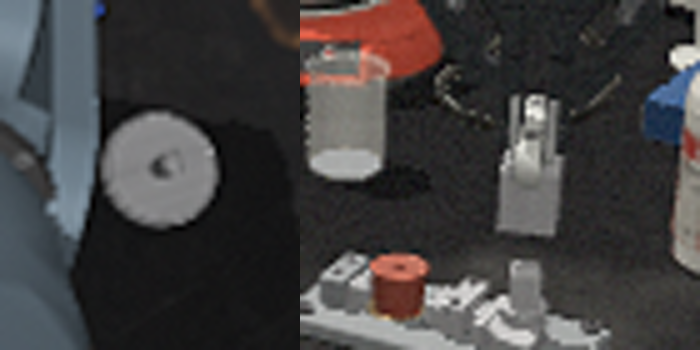

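Crop: the key is held with its hub at scene crop (529,195) → pixel (361-ish→300.8,204), above the square at (525,285) → (300,222). The stand disc is at top pixel (382,189) with its post, clear. I'll measure the lateral offset at sub-pixel level, in the scene view.

Run:
```python
from m import *
d=dict(np.load("scene2.npz")); g=cv2.cvtColor(d["pixels"],cv2.COLOR_RGB2GRAY).astype(float)
def edges(row,c0,c1):
    p=g[row,c0:c1]; k=len(p)//2; top=np.median(p[k-1:k+2]); out=[]
    for sgn in (-1,1):
        i=k
        bg=np.min(p[:k]) if sgn<0 else np.min(p[k:]); th=(top+bg)/2
        while p[i+sgn]>th: i+=sgn
        out.append(c0+i+sgn*(p[i]-th)/(p[i]-p[i+sgn]))
    return out
print("hub"); H=[edges(r,291,311) for r in range(200,209)]; print(np.round(H,2).tolist())
print("sq"); S=[edges(r,293,307) for r in range(219,226)]; print(np.round(S,2).tolist())
xy=[.5208,-.0592]
print("pred hub mid z=.10", proj(d,xy+[.10]), "sq at same xy z=.05",proj(d,xy+[.05]), "sq est", proj(d,[.5205,-.0585,.05]), "px/mm",d["fx"]/(1.3)/1000)
# key-frame corners for the hub width
for yaw in (26,29,32,35,38,41):
  for nm,h,z in (("hub",15.5,.1),("sq",8,.05)):
    a=np.radians(yaw); c=[proj(d,[xy[0]+(np.cos(a)*i-np.sin(a)*j)*h/1e3,xy[1]+(np.sin(a)*i+np.cos(a)*j)*h/1e3,z])[0] for i in(-1,1) for j in (-1,1)]
    print(yaw,nm,round(min(c),2),round(max(c),2),round(max(c)-min(c),2))
```

```text
hub
[[294.56, 306.78], [294.45, 306.69], [294.21, 306.78], [294.35, 306.5], [294.35, 306.49], [294.37, 306.5], [294.34, 306.28], [294.11, 306.28], [293.93, 306.3]]
sq
[[296.41, 302.67], [296.49, 302.94], [296.44, 302.72], [296.48, 302.86], [296.42, 302.62], [293.45, 303.28], [298.5, 303.9]]
pred hub mid z=.10 [300.28448991 204.05597626] sq at same xy z=.05 [299.28059989 220.63737012] sq est [299.00897001 220.5940704 ] px/mm 0.36670801683633886
26 hub 293.5 306.96 13.46
26 sq 295.84 302.69 6.84
29 hub 293.75 306.71 12.95
29 sq 295.97 302.56 6.59
32 hub 294.02 306.44 12.41
32 sq 296.11 302.42 6.32
35 hub 294.31 306.15 11.84
35 sq 296.25 302.28 6.03
38 hub 294.43 306.28 11.85
38 sq 296.29 302.3 6.01
41 hub 294.14 306.57 12.43
41 sq 296.15 302.45 6.3
```

Hub and prediction agree to 0.1 px. The square needs about +0.5 mm lateral shift, and its yaw is about 29°. Next, I lower it, watching the force.

Run:
```python
from rob import *
x,y=.5212,-.0594; q=down(119.5,1)
r.move_to([x,y,.13],q)
r.move_linear([x,y,.121],vel=.05); st("near")
for z in np.arange(.119,.0935,-.002):
    r.move_linear([x,y,z],vel=.04)
    F=r.current_contact_force()
    st("%.3f"%z)
    if F[2]>18 or np.hypot(F[0],F[1])>25: break
```

```text
near t13.07 p [ 0.5211 -0.0594  0.1209] F [-0.5 -0.7 -2.2] T [-0.   -0.03 -0.  ] o0.129
0.119 t13.32 p [ 0.5215 -0.0594  0.1194] F [-0.6 -0.3  1. ] T [-0.09  0.01 -0.03] o0.126
0.117 t13.57 p [ 0.5219 -0.0595  0.1184] F [-3.4  0.5 14.9] T [ 0.18  0.77 -0.01] o0.130
0.115 t13.82 p [ 0.5224 -0.0595  0.1177] F [-6.9  1.4 31.1] T [ 0.3   1.55 -0.08] o0.134
```

Run:
```python
from rob import *
x,y=.5212,-.0594; q=down(119.5,1)
r.move_linear([x,y,.120],vel=.05)
best=None
for dx,dy in ((0,.0012),(0,.0024),(.0012,.0012),(-.0012,.0012),(0,0)):
    r.move_linear([x+dx,y+dy,.1195],vel=.05)
    r.move_linear([x+dx,y+dy,.115],vel=.03); p=r.current_tool_pos(); st((dx,dy))
    if p[2]<.1162: print("in"); break
    r.move_linear([x+dx,y+dy,.1195],vel=.05)
```

```text
(0, 0.0012) t14.62 p [ 0.5227 -0.058   0.1176] F [-5.   4.6 34.4] T [ 0.88  1.34 -0.01] o0.135
(0, 0.0024) t15.42 p [ 0.5225 -0.057   0.1171] F [-3.8  2.8 25.6] T [ 0.57  1.05 -0.01] o0.134
(0.0012, 0.0012) t16.22 p [ 0.5224 -0.0588  0.1155] F [-3.4 -4.3  9.8] T [-0.85  0.99  0.04] o0.134
in
```

Run:
```python
from rob import *
x,y=.5222,-.0589
for z in np.arange(.114,.0940,-.002):
    r.move_linear([x,y,z],vel=.04)
    F=r.current_contact_force(); st("%.3f"%z)
    if F[2]>22 or np.hypot(F[0],F[1])>25: break
```

```text
0.114 t16.47 p [ 0.5225 -0.0592  0.1152] F [-5.3  0.6 18.2] T [-0.12  1.25 -0.05] o0.136
0.112 t16.72 p [ 0.5234 -0.059   0.1144] F [-5.1  2.4 28.9] T [0.58 1.43 0.01] o0.130
```

Run:
```python
from rob import *
x,y=.5222,-.0589
for yaw in (32.5,35.5,26.5,23.5):
    r.move_linear([x,y,.1165],vel=.05)
    r.move_linear([x,y,.1165],rot=down(90+yaw,1),vel=.05)
    r.move_linear([x,y,.112],vel=.03); p=r.current_tool_pos(); st(yaw)
    if p[2]<.1130: print("in"); break
```

```text
32.5 t17.52 p [ 0.5222 -0.0592  0.1118] F [-0.7 -3.6 -1. ] T [-0.7   0.04  0.06] o0.133
in
```

Yaw 32.5° lets it in. Continuing down to home.

Run:
```python
from rob import *
x,y=.5222,-.0591
for z in np.arange(.110,.0930,-.002):
    r.move_linear([x,y,z],vel=.04)
    F=r.current_contact_force(); st("%.3f"%z)
    if F[2]>14 or np.hypot(F[0],F[1])>25: break
r.sleep(.3)
s=snap("scene"); np.savez("scene3.npz",**s)
cv2.imwrite("pics/c5.png",crop(s,250,170,90,80,6))
```

```text
0.110 t17.77 p [ 0.5221 -0.0593  0.1096] F [-0.3 -4.8 -2.8] T [-0.8   0.07  0.01] o0.131
0.108 t18.02 p [ 0.522  -0.0592  0.1077] F [-0.6 -4.6 -3.9] T [-1.    0.11  0.13] o0.134
0.106 t18.27 p [ 0.522  -0.0593  0.1058] F [-1.2 -5.5 -2.4] T [-1.18  0.16  0.11] o0.132
0.104 t18.52 p [ 0.522  -0.0593  0.1041] F [-2.9 -5.6  0.9] T [-1.2   0.45  0.09] o0.130
0.102 t18.77 p [ 0.522  -0.0594  0.1023] F [-4.2 -5.6  3.4] T [-1.14  0.72  0.18] o0.133
0.100 t19.02 p [ 0.522  -0.0594  0.1005] F [-4.5 -6.   6.2] T [-1.22  0.92  0.21] o0.130
0.098 t19.27 p [ 0.522  -0.0594  0.0986] F [-5.7 -5.8  8.6] T [-1.27  1.09  0.2 ] o0.130
0.096 t19.52 p [ 0.5219 -0.0595  0.0968] F [-7.1 -6.5 11.8] T [-1.24  1.3   0.21] o0.130
0.094 t19.77 p [ 0.5218 -0.0596  0.0952] F [-11.1  -7.6  19.2] T [-1.25  1.8   0.23] o0.133
```

View pics/c5.png

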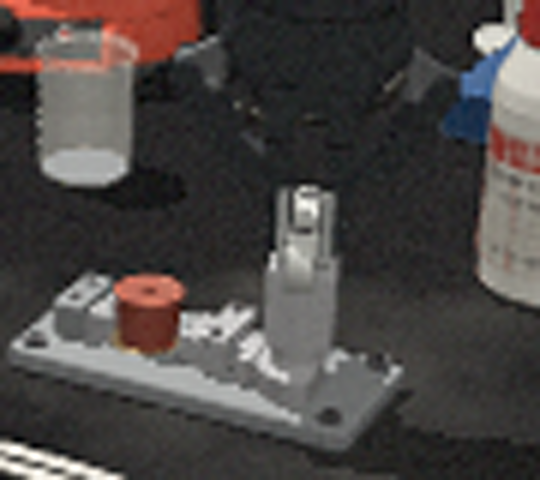

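Run:
```python
from rob import *
x,y=.5219,-.0602
for z in (.094,.093,.092,.091,.090,.089):
    r.move_linear([x,y,z],vel=.02)
    F=r.current_contact_force(); st("%.3f"%z)
    if F[2]>38 : break
r.sleep(.3); st()
```

```text
0.094 t20.37 p [ 0.5217 -0.06    0.0952] F [-9.  -0.6 17.5] T [0.02 1.43 0.21] o0.126
0.093 t20.62 p [ 0.5218 -0.06    0.0951] F [-14.3  -1.3  31.2] T [0.13 2.11 0.11] o0.132
0.092 t20.87 p [ 0.522 -0.06   0.095] F [-17.4  -0.4  42.7] T [0.22 3.04 0.21] o0.134
 t21.17 p [ 0.5219 -0.06    0.095 ] F [-17.7  -0.4  43.7] T [0.2  2.98 0.18] o0.132
```

Run:
```python
from rob import *
x,y=.5219,-.0600
r.move_linear([x,y,.0942],vel=.03); st()
def yaw():
    R=Ro.from_quat(r.current_ee_rot()).as_matrix(); return (np.degrees(np.arctan2(R[1,1],R[0,1]))-90-180+360+180)%360-180
for w in list(np.arange(25,-24,-8.))+list(np.arange(-27,-44,-4.)):
    r.move_linear([x,y,.0942],rot=down(90+w,1),vel=.05)
    a=yaw(); st("cmd %.1f yaw %.1f spindle~%.2f"%(w,a,np.radians(13.3-a)))
    if abs(r.current_torque()[2])>1.8: break
```

```text
t21.42 p [ 0.5218 -0.0598  0.0954] F [-7.6 -1.7 17.1] T [-0.14  1.46  0.15] o0.131
cmd 25.0 yaw 24.9 spindle~-0.20 t21.70 p [ 0.5217 -0.0597  0.0953] F [-8.4 -0.3 17.8] T [-0.08  1.43 -0.01] o0.130
cmd 17.0 yaw 16.9 spindle~-0.06 t21.99 p [ 0.5216 -0.0596  0.0953] F [-9.1  0.8 18.3] T [ 0.01  1.51 -0.05] o0.132
cmd 9.0 yaw 8.9 spindle~0.08 t22.28 p [ 0.5216 -0.0595  0.0954] F [-9.4  1.  19.2] T [0.17 1.53 0.05] o0.134
cmd 1.0 yaw 0.9 spindle~0.22 t22.57 p [ 0.5215 -0.0593  0.0953] F [-9.3  2.6 19.6] T [ 0.43  1.59 -0.07] o0.133
cmd -7.0 yaw -7.1 spindle~0.36 t22.87 p [ 0.5215 -0.0592  0.0954] F [-10.2   4.4  18.5] T [0.58 1.57 0.02] o0.130
cmd -15.0 yaw -15.1 spindle~0.49 t23.16 p [ 0.5215 -0.0591  0.0954] F [-9.1  6.2 20.2] T [ 0.83  1.51 -0.02] o0.135
cmd -23.0 yaw -23.1 spindle~0.63 t23.45 p [ 0.5216 -0.0589  0.0954] F [-8.7  5.9 19.3] T [1.04 1.52 0.  ] o0.128
cmd -27.0 yaw -27.0 spindle~0.70 t23.70 p [ 0.5216 -0.0588  0.0953] F [-8.7  6.2 19.4] T [1.11 1.46 0.08] o0.132
cmd -31.0 yaw -31.0 spindle~0.77 t23.95 p [ 0.5216 -0.0588  0.0953] F [-9.   7.3 17.9] T [1.15 1.47 0.09] o0.130
cmd -35.0 yaw -35.0 spindle~0.84 t24.20 p [ 0.5216 -0.0587  0.0953] F [-9.3  6.7 18.9] T [1.26 1.43 0.04] o0.131
cmd -39.0 yaw -39.0 spindle~0.91 t24.45 p [ 0.5216 -0.0586  0.0953] F [-7.8  8.5 19.1] T [1.4  1.35 0.13] o0.130
cmd -43.0 yaw -43.0 spindle~0.98 t24.70 p [ 0.5217 -0.0586  0.0954] F [-9.   9.6 18.8] T [1.52 1.32 0.22] o0.126
```

Run:
```python
from rob import *
s=snap("scene"); b=dict(np.load("scene3.npz"))
cv2.imwrite("pics/c6.png",np.hstack([crop(b,250,200,65,55,6),crop(s,250,200,65,55,6)]))
```

```text
(no output)
```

View pics/c6.png

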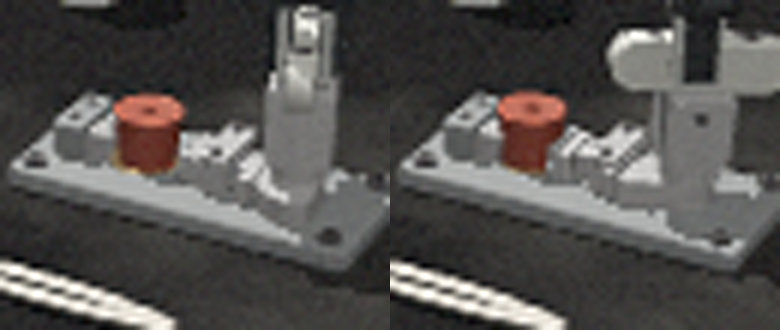

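The jaw has moved up against the stopper (right half, crop (555,150)) and pushed it into the V. Turning a bit more to firm the grip.

Run:
```python
from rob import *
x,y=.5218,-.0588
r.move_linear([x,y,.0942],vel=.03); st()
for w in (-46,-49,-52):
    r.move_linear([x,y,.0942],rot=down(90+w,1),vel=.05); r.sleep(.1)
    st(w)
    if r.current_torque()[2]>1.2: break
r.sleep(.3); st()
```

```text
t25.00 p [ 0.5217 -0.0582  0.0954] F [-7.9  1.5 17.9] T [0.2  1.32 0.32] o0.130
-46 t25.35 p [ 0.5217 -0.0582  0.0953] F [-8.5  2.7 18. ] T [0.27 1.34 0.32] o0.131
-49 t25.70 p [ 0.5217 -0.0582  0.0954] F [-8.5  3.4 17.7] T [0.31 1.28 0.6 ] o0.128
-52 t26.05 p [ 0.5217 -0.0581  0.0953] F [-7.5  3.2 16.4] T [0.4  1.19 0.7 ] o0.133
 t26.35 p [ 0.5217 -0.0581  0.0953] F [-6.5  4.2 17.6] T [0.43 1.29 0.72] o0.134
```

Run:
```python
from rob import *
x,y=.5218,-.0584
r.move_linear([x,y,.0950],rot=down(90-47,1),vel=.05); st("unwound")
r.move_linear([x,y,.100],vel=.04); st()
r.move_linear([x,y,.110],vel=.05); st()
r.move_linear([x,y,.165],vel=.1); st("off")
x,y=.5268,-.2688
r.move_to([x,y,.15],down(67.5,1))
r.move_linear([x,y,.098],vel=.1); st("over stand")
for z in np.arange(.095,.0735,-.003):
    r.move_linear([x,y,z],vel=.04); F=r.current_contact_force(); st("%.3f"%z)
    if F[2]>15 or np.hypot(F[0],F[1])>20: break
```

```text
unwound t26.60 p [ 0.5216 -0.0581  0.0954] F [-5.   0.4  7.7] T [-0.2   0.85  0.37] o0.134
 t26.88 p [ 0.5215 -0.0582  0.0995] F [  0.8  -0.5 -10.6] T [-0.26 -0.22  0.2 ] o0.129
 t27.23 p [ 0.5219 -0.0584  0.1107] F [-2.5 -2.1  2.8] T [-0.29  0.49  0.08] o0.129
off t27.93 p [ 0.5215 -0.0583  0.1646] F [ 0.1 -0.7 -1.9] T [ 0.06 -0.02  0.  ] o0.131
over stand t29.44 p [ 0.5271 -0.2687  0.0984] F [ 0.5  0.4 -1.7] T [ 0.02 -0.02 -0.01] o0.130
0.095 t29.69 p [ 0.5269 -0.2689  0.0953] F [ 0.4  0.8 -1.8] T [0.03 0.05 0.05] o0.131
0.092 t29.94 p [ 0.5271 -0.269   0.092 ] F [ 1.8 -0.4 -2.5] T [-0.21 -0.45  0.02] o0.130
0.089 t30.19 p [ 0.5272 -0.269   0.089 ] F [ 4.4 -1.6 -4.8] T [-0.43 -0.83  0.03] o0.129
0.086 t30.44 p [ 0.5272 -0.269   0.0859] F [ 5.9 -2.6 -4.8] T [-0.5  -1.06 -0.01] o0.129
0.083 t30.69 p [ 0.5272 -0.269   0.0828] F [ 4.5 -2.3 -3. ] T [-0.51 -1.13  0.03] o0.131
0.080 t30.94 p [ 0.5271 -0.269   0.0798] F [ 5.1 -2.1 -3.2] T [-0.58 -1.2  -0.03] o0.129
0.077 t31.19 p [ 0.5271 -0.269   0.0767] F [ 5.8 -2.  -4.5] T [-0.58 -1.25 -0.01] o0.135
0.074 t31.44 p [ 0.5272 -0.269   0.0738] F [ 6.2 -2.4 -1.9] T [-0.57 -1.31 -0.01] o0.128
```

Slid onto the post. I'll ease off the sideways force, seat it, release and check.

Run:
```python
from rob import *
x,y=.5285,-.2694
r.move_linear([x,y,.0735],vel=.03); st()
for z in (.0725,.0715,.0705):
    r.move_linear([x,y,z],vel=.03); st(z)
    if r.current_contact_force()[2]>10: break
r.set_gripper(0.5); st("rel")
r.move_linear([x,y,.13],vel=.1); r.move_to([.40,-.12,.28],down(67.5,1)); r.sleep(.3); st("clear")
t=snap("top"); s=snap("scene"); np.savez("top4.npz",**t); np.savez("scene4.npz",**s)
P=cloud(t); z=cv2.medianBlur(P[:,:,2].astype(np.float32),3); m=roi((z>.056)&(z<.1),365,165,402,207)
print("handle@72",rect(t,m,.072),"median z",np.median(P[m][:,2]), "was",np.median(cloud(dict(np.load("top0.npz")))[m][:,2]))
hsv=cv2.cvtColor(t["pixels"],cv2.COLOR_RGB2HSV); red=((hsv[:,:,0]<10)|(hsv[:,:,0]>170))&(hsv[:,:,1]>90)&(hsv[:,:,2]>50)
print("stopper@39",rect(t,roi(red,270,175,305,210),.039))
a=np.hstack([crop(t,257,160,75,60,5),crop(t,350,160,75,60,5)]); b=np.hstack([crop(s,245,200,75,60,5),crop(s,335,215,75,60,5)])
cv2.imwrite("pics/c7.png",np.vstack([a,b]))
```

```text
t31.69 p [ 0.5278 -0.2692  0.0737] F [-2.2  0.9 10.8] T [0.01 0.47 0.04] o0.130
0.0725 t31.94 p [ 0.5278 -0.2692  0.0736] F [-6.7  3.1 20.9] T [ 0.29  1.04 -0.07] o0.130
rel t32.35 p [ 0.5282 -0.2692  0.0721] F [-0.1 -0.   0.6] T [-0.    0.01  0.02] o0.496
clear t34.35 p [ 0.4002 -0.1203  0.2795] F [0.3 0.3 0.4] T [-0.04  0.01 -0.02] o0.504
handle@72 (array([ 547.6, -276.9]), 32.8, 17.5, -25.8, 65, array([ 0.5473, -0.2767])) median z 0.0720213509951832 was 0.07208009840265688
stopper@39 (array([502.7,  19.7]), 29.1, 28.8, 1.6, 95, array([0.5023, 0.0188]))
```

View pics/c7.png

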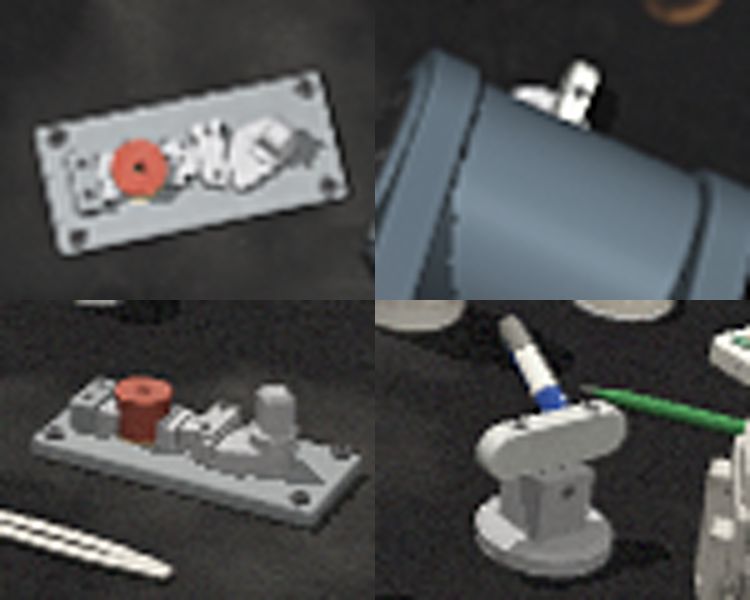

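The key is upright on its stand with its top at 72 mm, the same as at the start. The stopper is held between the jaw and the V, about 4 mm towards +y from its seat, as expected. The bystanders in view haven't moved.

```bash
python3 -c "
from rob import *
st(); r.hand_in()"
```

```text
t34.45 p [ 0.4001 -0.1202  0.2797] F [-0.1 -0.9  0.2] T [ 0.01  0.01 -0.02] o0.498
the job is handed in; nothing more can be done
```

The job is done and handed in at 34.5 s of the 64 s allowed. The stopper is clamped in the vice and the key is back on its stand.

**What I did:**
- I placed the stopper on the bed, about 1 mm from the seat.
- I fitted the key onto the square and pressed it until it stopped going down. The first try caught on the square's chamfer, so I shifted it about 1–2 mm and turned it 3° before it went in.
- I turned the key clockwise by about 84°. The turning moment rose from about 0.1 to 0.7 N m as the jaw gripped.
- I unwound the key slightly to free it, lifted it off, and set it down fully on the stand.

**Last checks:**
- **Stopper:** it stands upright against the V jaw, about 4 mm from the seat towards +y, as expected.
- **Key:** it is upright, with its top at 72 mm, the same height as at the start.
- **Bystanders:** those in the last crops (marker and tweezers) look unmoved. I did not measure any of the five.

**Not fully checked:**
- I judged the grip only from the turning moment and the picture, because the jaw force could not be read.
- The robot arm hid most of the key in the final top view. The key's position sideways on the post is therefore based on the arm's own position and the side view.
- The spindle's position by touch was about 1.5 mm off the camera's estimate, which is within the stated calibration.

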